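# Press up a dowelled block in the trigger clamp

## Task

The dowelled wooden block stands partly open. Stand it between the jaws of the bar clamp, squeeze the clamp's trigger again and again (do not push the jaw by hand) until the block is pressed fully shut, then press the release tab so that the jaw springs all the way back. Finally lift the shut block out and lay it in the middle of the plywood board, lengthwise along the board, and let go; leave the mug, the plane and the plain mahogany block where they are.

Things in the scene. Friction and masses are not known exactly. Their poses are not given: they have to be found in the camera images.
- clamp: black trigger bar clamp lying on its side, fixed to the bench. Origin: on the bench under its body. Its y axis runs along the steel bar (12 mm wide, top at 28 mm) from the body to the far jaw; both jaws reach to +x, handle and trigger to -x. Fixed pad's face at y = 40 mm; pads span x = 54 to 104, z = 6 to 38 mm. Body: x = -35 to 21, y = -36 to 36, 45 mm high
- jaw_mid (a point): point fixed to the clamp half-way between the pads of the fully open clamp (then 163 mm apart), 20 mm above the bench, 70 mm to +x of the bar; axes as the clamp's. The block lies well centred here, its length along the clamp's y
- squeeze_point (a point): point on the clamp 21 mm above the bench, axes as the clamp's. Handle (fixed): outer face 13 mm to -y of it. Trigger: outer face 32 mm to +y at rest (36 mm a finger's half-width farther out), 13 mm to +y fully squeezed. Both stand 7 to 38 mm high, along x. Fingers open 76 mm or more, centred here, closing along y, go round both from above; closing to 26 mm is one full squeeze
- clamp_trigger (a joint): trigger angle, rad: 0 at rest, 0.29 fully squeezed (springs back with 3 to 5 N). Each full squeeze walks the far jaw about 15 mm in; a ratchet keeps it (it may drop back up to 5 mm). Let the trigger return to 0 before the next squeeze. Against the block it takes 15 to 25 N at the finger, and it stops short once the block is shut tight
- clamp_bar (a joint): how far the far jaw has come in from fully open, m (0 to 0.078); the pads are then 0.163 m minus this apart. A spring draws it back (5 N) when the release tab is held down
- far_jaw: the moving jaw at the end of the bar, same shape as the fixed jaw, 40 mm high, 18 mm thick; pushed only by the trigger. Origin at the clamp's origin when fully open; axes as the clamp's
- tab_top (a point): top centre of the release tab, a dark ribbed steel pad 24 x 28 mm on top of the clamp's body, about 59 mm above the bench; pressed straight down
- release_tab (a joint): tab travel, m: 0 up, 0.007 fully down (3 to 4 N). Down by more than 5 mm frees the bar; hold it down about 1.5 s until the jaw is fully back
- block_centre (a point): centre of the larger half (66 x 44 x 40 mm) of the dark two-part dowelled block, half-way up (20 mm); x axis along the block's length toward the smaller half, z up. Grip across the 44 mm width here
- small_centre (a point): centre of the smaller half (44 x 44 x 40 mm), 55 mm plus the opening to +x of block_centre. Shut, the block is 110 mm long
- joint_gap (a joint): opening between the halves, m: 0 shut; the two dowels hold it with about 6 N of friction
- board: flat plywood board 170 x 100 x 12 mm, fixed; origin at the centre of its underside, x along its length. Not listed: a fixed roll of tape and a jar, up to 140 mm high, stands on the bench near x = 0.60, y = 0.17 m: carry things over or round it
- tea_mug: white mug, 95 mm high, bystander; origin under its centre
- block_plane: block plane, 155 mm long, bystander; origin under its centre
- mahog_block: plain one-piece mahogany block 62 x 115 x 30 mm, bystander; origin under its centre

How it is judged (in metres and radians):
On the way, in this order (a step that is already met when the one before it is completed fails the run):
1. the block, still open, lies between the jaws along the bar, let go (x of block_centre in the frame of clamp between 0.045 and 0.095 m and y of block_centre in the frame of clamp between 0.055 and 0.19 m and y of small_centre in the frame of clamp between 0.055 and 0.19 m and angle between the x axis of block_centre and the y axis of clamp, either way round below 0.2 rad and height (world z) of block_centre below 0.026 m and value of joint joint_gap above 0.006 m and contact force between the fingers and anything else below 0.5 N), for 0.1 s.
2. the squeezed trigger walks the far jaw in while the block is still open (value of joint clamp_trigger above 0.1 rad and value of joint clamp_bar above 0.013 m and value of joint joint_gap above 0.005 m), for 0.02 s.
3. the block is pressed shut (gap under 2.5 mm) between the jaws (value of joint joint_gap below 0.0025 m and value of joint clamp_bar above 0.041 m and x of block_centre in the frame of clamp between 0.035 and 0.105 m), for 0.2 s.
4. the release tab has let the far jaw spring fully back (within 5 mm) (value of joint clamp_bar below 0.005 m and value of joint joint_gap below 0.003 m), for 0.1 s.
At the end, for the whole second after the job is handed in: The block, shut to within 3 mm, lies still and upright on the board, lengthwise (within 15 degrees), near its middle (within 30 mm across; larger half's centre within 55 mm and smaller half's within 70 mm of the board's centre); the clamp's far jaw is fully back (within 5 mm) (all of step 4 and horizontal distance between block_centre and board below 0.055 m and horizontal distance between small_centre and board below 0.07 m and y of block_centre in the frame of board between -0.03 and 0.03 m and angle between the x axis of block_centre and the x axis of board, either way round below 0.26 rad and angle between block_centre's own z axis and vertical below 0.1 rad and height (world z) of block_centre between 0.028 and 0.037 m and linear speed of big_half below 0.02 m/s); the robot touches nothing.
It fails at once if the far jaw is pushed by hand (contact force between the fingers and far_jaw above 6 N).
It fails at once if a bystander is moved more than 30 mm (distance of any of tea_mug, block_plane, mahog_block from where it was at the start of the episode above 0.03 m).
It also fails if it takes over 72 s, if anything falls off the work surface, if the arm or the gripper's body presses on something with over 40 N, if the wrist force passes 120 N, or if a joint passes its speed limit or range.

## Robot

A 6-joint arm with a two-finger parallel gripper is mounted at the origin on a cart in front of the work surface, level with it; the furniture and walls round the work are solid. World frame = base frame: x ahead of the robot, y to its left, z up, the work surface at z = 0. Lengths are in m, angles in degrees, forces in N, time in s.
With the tool pointing down it reaches from about 0.25 to 0.725 m from the base axis. Payload 9.7 kg.
Tool frame: the origin (TCP) lies at the very end of the fingers, on their centre line; the grasp point (between the pads) lies grasp_offset behind it (grasp_offset is the distance from the TCP to the grasp point, in m); z points along the fingers, y is the line along which they close (so a half turn about z gives the same grasp; the last joint's range is limited). The gripper opens to 85 mm and grips with 20 to 120 N. Pads are 22 mm wide; open, the fingers measure 114 mm over their backs; the gripper's body (76 mm by 85 mm) begins 54 mm behind the grasp point. The pads swing forward as they close: fully open they stand 13 mm farther back than shut.
Start: joints at [-64.458, 4.979, 10.078, 95.1, 0, 90], TCP at [0.237, -0.496, 0.231] pointing down, gripper open.
Joint ranges: [-179.16, 179.16], [-48.56, 103.87], [-65.8, 70.77], [-126.05, 130.52], [-82.76, 87.17], [-180, 180]. Speed limits (degrees/s): [127.2, 127.2, 147.25, 180, 180, 180].

## Interface

Orientations are given as [roll, pitch, yaw] about the fixed x, y, z axes, in that order (R = Rz(yaw) Ry(pitch) Rx(roll)).
In Python, from workcell import get_obs, camera, calibration, job_done, recognise, cut_out, mark_of, grasp_offset gives the robot as it stands.
- The arm moves only by the tool servo_tool, never from a script. Its argument "moves" is a list of rows, each a list of 3 entries, a list of its own where there are three numbers: the turn, a rotation vector about the tool's x, y, z in degrees, then the shift along the tool's x, y, z in m, then the opening in per cent of the stroke, from 0 (shut) to 100 (fully open). In form: [[[ax, ay, az], [x, y, z], claw], ...]. A call has 1 to 12 rows; each row shifts and turns the commanded pose from where the row before left it, along the tool's axes as they then stand; what a row does not reach is not made up. A row lasts 1/10 s, in which the tool goes at most 50 mm and 8.59 degrees, less where a joint would pass 70% of its speed; a pose out of reach is approached as far as the arm can. A call is refused whole if a number of a shift passes 0.05 or a number of a turn 8.59, either way. A call with a gripper value outside its range is refused whole. The fingers move at their own pace and stop on an object; "force" is the grip in N (left out, the last holds). Time passes only in rows, so rows that do not move let the fingers close. It gives the time, the measured TCP pose, the force, the opening and the grip force at its end, in the units of the state.
- get_obs(): the state, without advancing time (a new reading comes with each control period).
- camera(name): name is "side" or "top" or "wrist"; returns (picture, depth): 384x512x3 uint8, red, green, blue; 384x512 float32, m along the optical axis (not along the pixel's ray), 0 where there is no reading.
- calibration(name): a dict with "camera_matrix" (3x3 intrinsics, pixels), "R" (3x3) and "t" (3): a world point X has camera coordinates R X + t. Camera axes: x right, y down, z forward; pixel columns grow to the right and rows downward; lengths in m; the calibration is good to about 2 mm. A picture is of the moment at which its call begins: read the wrist's pose just before it. calibration takes no time and is no camera call; for the wrist camera it gives the pose at the moment of the call.
- job_done(): hands the job in; it is judged then, once.
Trained networks look in the newest picture that a camera, given by its name, has taken for a name from the list of things; names that differ only in an ending like _2 or _b are one class to them, and where a whole thing is asked for, a point or a joint stands for the part that bears it (a point fixed in the world has none). Each returns a list of dicts, best first, with "score" (0 to 1); they miss things now and then, are a little off and sometimes report something else, mostly with a low value. They report only what shows in the picture. A call takes as long as a camera call.
- recognise(name, camera): "xyz" ([x, y, z] in m, in the coordinates of the camera as it stood for that picture, good to about 4 mm: the middle of the surface that is visible of it).
- cut_out(name, camera): "mask" (384x512 bool, what is visible of it).
- mark_of(name, camera): "xyz" ([x, y, z] in m, in the coordinates of the camera as it stood for that picture, good to about 4 mm: a listed point, or the origin of a listed thing).
The state is a dict: "time": time; "q": joint angles; "qd": joint speeds; "joint_efforts": joint torques, N m; "ee_pos": TCP position; "tcp_rot": TCP orientation; "wrist_force": force on the tool from outside, world axes, zero at the start; "torque": the same for the moment, N m; "opening": finger opening in m; "grasp_force": force on a finger pad.
Only numpy, scipy, OpenCV 4.12 (cv2) and the standard library are available. Lean on these libraries where they do the work, as an engineer would, in place of code of your own. Each camera call takes 0.05 s, during which the arm holds its last target. There are 200 camera calls.

## Working session

There is one attempt and no reset: what is moved stays moved. The work goes in short steps, Python scripts to look and compute and a tool call to move; the robot and the scene stay as the last step left them, time stands still between calls to the robot, and variables do not carry over. Pictures are saved under pics/ and viewed, at most 10 in all, crops included, and the job is handed in when it is done.

Besides the shell and the picture viewer there is one more tool, called after "Request:" in YAML: its name, and indented under it one key for each argument. servo_tool: Moves the arm, as the interface text tells. Its arguments: {"type":"object","properties":{"moves":{"type":"array"},"force":{"type":"number"}},"required":["moves"]}

```bash
mkdir -p pics
cat > h.py <<'E'
from workcell import *
import numpy as np, cv2
def cal(n):
    c=calibration(n); return np.array(c["camera_matrix"]),np.array(c["R"]),np.array(c["t"])
def w(n,xyz,c=None):
    K,R,t=c or cal(n); return R.T@(np.array(xyz)-t)
def find(name,cam,f=mark_of,k=1):
    c=cal(cam)
    return [(round(r["score"],2),np.round(w(cam,r["xyz"],c),4).tolist()) for r in f(name,cam)[:k]]
def save(n,f):
    im,d=camera(n); cv2.imwrite("pics/"+f,im[:,:,::-1]); return im,d
E
python3 - <<'E'
from h import *
o=get_obs(); print(o, grasp_offset)
for c in ("top","side"):
    save(c,c+"0.png")
    for n in ["clamp","jaw_mid","squeeze_point","tab_top","block_centre","small_centre","board","tea_mug","block_plane","mahog_block"]:
        print(c,n,find(n,c,k=2))
a=cv2.imread("pics/top0.png");b=cv2.imread("pics/side0.png")
E
```

```text
{'time': 0.0, 'q': array([-6.44578232e+01,  5.00964341e+00,  1.00344819e+01,  9.50990806e+01,
       -5.39674919e-05,  9.00002360e+01]), 'qd': array([ 0.05586898, -0.0894104 , -0.05010632,  0.04687167, -0.03169978,
       -0.00462083]), 'joint_efforts': array([-2.63185511e-04, -5.20396757e+01,  4.64796853e+01,  1.66086538e-02,
       -3.30932960e-05, -1.36614381e-05]), 'ee_pos': array([ 0.23704815, -0.49604236,  0.23059729]), 'tcp_rot': array([-1.79925758e+02,  5.42732845e-05,  2.55419409e+01]), 'wrist_force': array([-0.53207204,  0.006125  ,  0.169072  ]), 'torque': array([-0.07167309, -0.02963575, -0.03904597]), 'grasp_force': 0.0, 'opening': 0.08556404541259366} 0.0187
top clamp [(0.96, [0.5442, -0.1833, 0.0008])]
top jaw_mid []
top squeeze_point [(0.77, [0.4704, -0.1931, 0.0211])]
top tab_top [(0.6, [0.5337, -0.1995, 0.0579])]
top block_centre [(0.6, [0.4403, 0.2843, 0.0232])]
top small_centre [(0.8, [0.5039, 0.2963, 0.0166])]
top board [(0.98, [0.4399, 0.1278, 0.0022])]
top tea_mug [(0.73, [0.6952, -0.3164, 0.0017])]
top block_plane [(0.67, [0.4239, -0.3543, 0.0011]), (0.26, [0.4401, 0.286, 0.0221])]
top mahog_block [(0.81, [0.4239, -0.0395, 0.0013]), (0.41, [0.5382, -0.2004, 0.0603])]
side clamp [(0.68, [0.5403, -0.1825, -0.0034])]
side jaw_mid []
side squeeze_point [(0.9, [0.4668, -0.192, 0.0234])]
side tab_top [(0.63, [0.5342, -0.2015, 0.0619])]
side block_centre [(0.79, [0.4317, 0.2836, 0.0239])]
side small_centre [(0.6, [0.5007, 0.2961, 0.0204]), (0.44, [0.4308, 0.2831, 0.0208])]
side board [(0.81, [0.441, 0.123, 0.0004]), (0.24, [0.4158, -0.0353, -0.001])]
side tea_mug [(0.94, [0.6936, -0.3165, 0.0053])]
side block_plane [(0.6, [0.4231, -0.3497, -0.0013]), (0.22, [0.4625, -0.19, 0.0221])]
side mahog_block [(0.71, [0.413, -0.0389, -0.0006])]
```

View pics/top0.png

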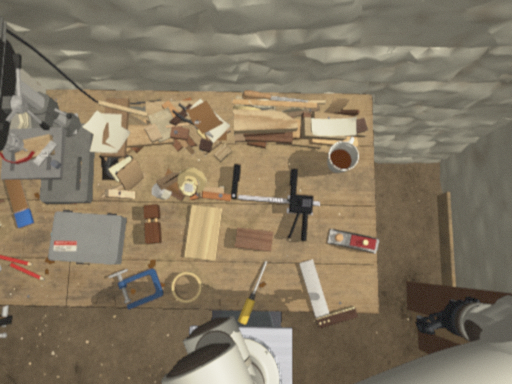

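View pics/side0.png

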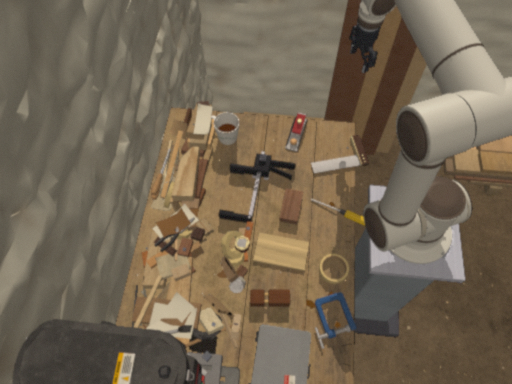

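```bash
cat >> h.py <<'E'
def cloud(name,cam,d,zlo=-1,zhi=9):
    K,R,t=cal(cam); r=cut_out(name,cam)
    if not r: return None
    m=r[0]["mask"]&(d>0); v,u=np.nonzero(m); z=d[v,u]
    P=np.stack([(u-K[0,2])/K[0,0]*z,(v-K[1,2])/K[1,1]*z,z],1)
    W=(P-t)@R
    return W[(W[:,2]>zlo)&(W[:,2]<zhi)]
def rect(W):
    (c,s,a)=cv2.minAreaRect((W[:,:2]*1000).astype(np.float32)); 
    return np.round(c,1),np.round(s,1),round(a,1)
E
python3 - <<'E'
from h import *
for c in ("top","side"):
    im,d=camera(c)
    for n,lo in [("board",.006),("block_centre",.03),("small_centre",.03),("far_jaw",.025),("clamp",.02),("mahog_block",.02)]:
        W=cloud(n,c,d,lo)
        if W is not None and len(W)>5: print(c,n,len(W),rect(W),W[:,2].max().round(3))
        if n=="clamp" and W is not None: 
            np.save(c+"clamp.npy",W)
    print(find("far_jaw",c),find("far_jaw",c,recognise),find("clamp_trigger",c,recognise),find("release_tab",c,recognise))
    # bar points
    for n in ("clamp_bar","clamp","far_jaw"):
        W=cloud(n,c,d,.018,.034)
        if W is None: continue
        W=W[(W[:,1]>-.13)&(W[:,1]<.0)&(W[:,0]<.575)]
        if len(W)>10: p=np.polyfit(W[:,1],W[:,0],1); print(n,len(W),"bar dx/dy",p, (W[:,0]-np.polyval(p,W[:,1])).std())
E
```

```text
top board 1631 (array([444.1, 125.7]), array([100.1, 169.9]), 84.8) 0.021
top block_centre 499 (array([466.6, 285.5]), array([122.6,  44. ]), 6.2) 0.048
top small_centre 200 (array([504.2, 290. ]), array([46.4, 42.9]), 5.5) 0.048
top far_jaw 291 (array([ 598.4, -104.2]), array([278.9, 107.5]), 86.3) 0.047
top clamp 1285 (array([ 575.1, -107. ]), array([323.4, 193.8]), 55.9) 0.064
top mahog_block 719 (array([424. , -37.7]), array([114.5,  61.7]), 84.1) 0.041
[] [(0.65, [0.5575, 0.0093, 0.0256])] [(0.73, [0.4263, -0.3497, 0.0231])] [(0.64, [0.5397, -0.1949, 0.0564])]
clamp_bar 139 bar dx/dy [0.07352043 0.55789451] 0.0033457062347884902
clamp 165 bar dx/dy [0.06948489 0.55807945] 0.0037472878922262306
far_jaw 164 bar dx/dy [0.06837286 0.55796959] 0.0037261060283603374
side board 1505 (array([438.5, 128.7]), array([102.3, 172.2]), 84.8) 0.024
side block_centre 528 (array([461.7, 290.1]), array([119.3,  43.3]), 6.4) 0.048
side small_centre 217 (array([495.2, 293.9]), array([51.8, 43.3]), 6.5) 0.047
side far_jaw 313 (array([ 590.4, -100.8]), array([284.9, 108.5]), 84.7) 0.049
side clamp 1058 (array([ 569.5, -101.1]), array([319.9, 191.7]), 55.8) 0.066
side mahog_block 552 (array([419.4, -35.1]), array([120.3,  61.7]), 83.7) 0.041
[(0.86, [0.5391, -0.1854, 0.0005])] [(0.93, [0.5694, 0.0239, 0.0282])] [(0.63, [0.4686, -0.1533, 0.0306])] [(0.73, [0.678, -0.3231, 0.0658])]
clamp 113 bar dx/dy [0.06770943 0.55299576] 0.003438422044711369
far_jaw 118 bar dx/dy [0.06376039 0.55299908] 0.003579596315344655
```

Request:
servo_tool:
  moves:
    - [[0,0,6.4],[0,0,0],100]
    - [[0,0,6.4],[0,0,0],100]
    - [[0,0,6.4],[0,0,0],100]
    - [[0,0,0],[0.018,-0.047,0],100]
    - [[0,0,0],[0.018,-0.047,0],100]
    - [[0,0,0],[0.018,-0.047,0],100]
    - [[0,0,0],[0.018,-0.047,0],100]
    - [[0,0,0],[0.018,-0.047,0],100]
    - [[0,0,0],[0.018,-0.047,0],100]
    - [[0,0,0],[0.018,-0.047,0],100]
    - [[0,0,0],[0.018,-0.047,0],100]
    - [[0,0,0],[0.018,-0.047,0],100]
  force: 60

```text
time: 3.7
ee_pos: [0.3506, -0.0589, 0.2316]
tcp_rot: [180.0, -0.1, 6.3]
wrist_force: [1.3, -0.4, 0.3]
opening: 0.0855
grasp_force: 0.0
```

```bash
cat > plan.py <<'E'
import sys
from h import *
# plan.py x y z yaw : turn about tool z needed, then shift in the turned tool frame
def plan(x,y,z,yaw):
    o=get_obs(); p=o["ee_pos"]; cur=o["tcp_rot"][2]
    dy=(yaw-cur+180)%360-180; a=np.radians(yaw); d=np.array([x,y,z])-p
    print("t",round(o["time"],2),"pos",p.round(4),"rpy",o["tcp_rot"].round(1),"q",o["q"].round(0),"open",round(o["opening"],3),"gf",round(o["grasp_force"],1),"F",o["wrist_force"].round(1))
    print("turn z",round(-dy,1),"then shift",np.round([d[0]*np.cos(a)+d[1]*np.sin(a),d[0]*np.sin(a)-d[1]*np.cos(a),-d[2]],4))
if __name__=="__main__": plan(*map(float,sys.argv[1:5]))
E
python3 plan.py .436 .285 .16 6.3
```

```text
t 3.7 pos [ 0.3506 -0.0589  0.2316] rpy [ 1.8e+02 -1.0e-01  6.3e+00] q [-10. -21. -13.  98.   0. 164.] open 0.085 gf 0.0 F [ 1.3 -0.4  0.3]
turn z 0.0 then shift [ 0.1226 -0.3324  0.0716]
```

Request:
servo_tool:
  moves:
    - [[0,0,-8.57],[0,0,0],100]
    - [[0,0,-8.57],[0,0,0],100]
    - [[0,0,-8.57],[0,0,0],100]
    - [[0,0,-8.57],[0,0,0],100]
    - [[0,0,-8.57],[0,0,0],100]
    - [[0,0,-8.57],[0,0,0],100]
    - [[0,0,-8.57],[0,0,0],100]
    - [[0,0,-8.57],[0,0,0],100]
    - [[0,0,-8.57],[0,0,0],100]
    - [[0,0,-8.57],[0,0,0],100]
    - [[0,0,-8.57],[0,0,0],100]
    - [[0,0,-8.57],[0,0,0],100]

```text
time: 4.9
ee_pos: [0.3507, -0.0608, 0.2314]
tcp_rot: [180.0, 0.0, 109.5]
wrist_force: [-0.4, -0.6, 0.1]
opening: 0.0852
grasp_force: 0.0
```

Request:
servo_tool:
  moves:
    - [[0,0,-8.57],[0,0,0],100]
    - [[0,0,-8.57],[0,0,0],100]
    - [[0,0,-8.57],[0,0,0],100]
    - [[0,0,-8.57],[0,0,0],100]
    - [[0,0,-8.57],[0,0,0],100]
    - [[0,0,-8.57],[0,0,0],100]
    - [[0,0,-8.57],[0,0,0],100]
    - [[0,0,-8.57],[0,0,0],100]
    - [[0,0,-8.57],[0,0,0],100]

```text
time: 5.8
ee_pos: [0.3506, -0.0608, 0.2314]
tcp_rot: [-180.0, 0.0, -173.3]
wrist_force: [0.0, -0.1, -0.6]
opening: 0.0853
grasp_force: 0.0
```

Request:
servo_tool:
  moves:
    - [[0,0,0],[-0.015,0.0416,0.006],100]
    - [[0,0,0],[-0.015,0.0416,0.006],100]
    - [[0,0,0],[-0.015,0.0416,0.006],100]
    - [[0,0,0],[-0.015,0.0416,0.006],100]
    - [[0,0,0],[-0.015,0.0416,0.006],100]
    - [[0,0,0],[-0.015,0.0416,0.006],100]
    - [[0,0,0],[-0.015,0.0416,0.006],100]
    - [[0,0,0],[-0.015,0.0416,0.006],100]
    - [[0,0,0],[0,0,0],100]

```text
time: 6.7
ee_pos: [0.4334, 0.2869, 0.181]
tcp_rot: [-180.0, -0.1, -173.5]
wrist_force: [-1.3, -0.8, -0.5]
opening: 0.0856
grasp_force: 0.0
```

Run:
```python
from h import *
from plan import plan
im,d=save("wrist","w1.png")
for n in ("block_centre","small_centre"):
    print(n,find(n,"wrist"),rect(cloud(n,"wrist",d,.03)))
plan(.436,.285,.012,-173.7)
```

```text
block_centre [(0.84, [0.4351, 0.2838, 0.019])] (array([462.7, 284.6]), array([121.8,  44.1]), 6.2)
small_centre [(0.72, [0.5039, 0.2935, 0.0192])] (array([501.6, 287.5]), array([44. , 43.7]), 6.1)
t 6.95 pos [0.4334 0.2823 0.1839] rpy [ 180.     0.  -173.7] q [33. -0. -1. 90. -0. 27.] open 0.086 gf 0.0 F [-0.2 -0.4 -0.5]
turn z -0.0 then shift [-0.0029  0.0024  0.1719]
```

View pics/w1.png

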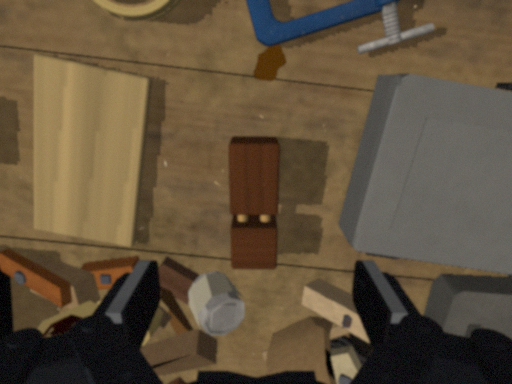

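Request:
servo_tool:
  moves:
    - [[0,0,0],[-0.001,0,0.044],100]
    - [[0,0,0],[0,0,0.044],100]
    - [[0,0,0],[0,0,0.044],100]
    - [[0,0,0],[0,0,0.034],100]
    - [[0,0,0],[0,0,0.01],100]
    - [[0,0,0],[0,0,0],40]
    - [[0,0,0],[0,0,0],40]
    - [[0,0,0],[0,0,0],40]
    - [[0,0,0],[0,0,0],40]
    - [[0,0,0],[0,0,0],40]
    - [[0,0,0],[0,0,0],40]
  force: 50

```text
time: 8.05
ee_pos: [0.4358, 0.2841, 0.0099]
tcp_rot: [179.9, 0.2, -173.7]
wrist_force: [0.1, -1.1, 7.8]
opening: 0.043
grasp_force: 52.8
```

Request:
servo_tool:
  moves:
    - [[0,0,0],[0,0,-0.025],40]
    - [[0,0,0],[0,0,-0.04],40]
    - [[0,0,-8.0],[0,0,-0.04],40]
    - [[0,0,-8.0],[0,0,-0.04],40]
    - [[0,0,-8.0],[0,0,-0.04],40]
    - [[0,0,-8.0],[0,0,-0.015],40]
    - [[0,0,-8.0],[0,0,0],40]
    - [[0,0,-8.0],[0,0,0],40]
    - [[0,0,-8.0],[0,0,0],40]
    - [[0,0,-8.0],[0,0,0],40]
    - [[0,0,-8.0],[0,0,0],40]
    - [[0,0,-8.3],[0,0,0],40]

```text
time: 9.25
ee_pos: [0.4344, 0.2833, 0.2081]
tcp_rot: [-180.0, 0.0, -93.1]
wrist_force: [-0.1, -0.0, -2.7]
opening: 0.0433
grasp_force: 51.8
```

```bash
python3 plan.py .618 -.096 .11 -94
```

```text
t 9.25 pos [0.4344 0.2833 0.2081] rpy [-180.     0.   -93.1] q [ 33.   0.   3.  92.  -0. -54.] open 0.043 gf 51.8 F [-0.1 -0.  -2.7]
turn z 0.9 then shift [ 0.3656 -0.2096  0.0981]
```

Request:
servo_tool:
  moves:
    - [[0,0,0],[0.0406,-0.0233,0],40]
    - [[0,0,0],[0.0406,-0.0233,0],40]
    - [[0,0,0],[0.0406,-0.0233,0],40]
    - [[0,0,0],[0.0406,-0.0233,0],40]
    - [[0,0,0],[0.0406,-0.0233,0],40]
    - [[0,0,0],[0.0406,-0.0233,0],40]
    - [[0,0,0],[0.0406,-0.0233,0],40]
    - [[0,0,0],[0.0406,-0.0233,0],40]
    - [[0,0,0],[0.0406,-0.0233,0.04],40]
    - [[0,0,0],[0,0,0.03],40]
    - [[0,0,0],[0,0,0],40]

```text
time: 10.35
ee_pos: [0.6164, -0.0868, 0.1404]
tcp_rot: [179.6, 0.0, -93.5]
wrist_force: [0.5, 0.0, -3.4]
opening: 0.0431
grasp_force: 52.4
```

Run:
```python
from h import *
from plan import plan
im,d=save("wrist","w2.png")
for n in ("clamp","squeeze_point","tab_top","jaw_mid","block_centre","small_centre"):
    print(n,find(n,"wrist"))
im,d=save("top","t2.png")
for n in ("clamp","squeeze_point","tab_top","jaw_mid","block_centre","small_centre"):
    print("top",n,find(n,"top"))
plan(.618,-.096,.012,-94)
```

```text
clamp [(0.58, [0.5452, -0.1814, 0.0038])]
squeeze_point [(0.8, [0.471, -0.1885, 0.0235])]
tab_top [(0.89, [0.5408, -0.1927, 0.0655])]
jaw_mid []
block_centre [(0.78, [0.6202, -0.0843, 0.1542])]
small_centre []
top clamp [(0.82, [0.5448, -0.1853, -0.0025])]
top squeeze_point [(0.91, [0.4683, -0.1955, 0.0201])]
top tab_top [(0.46, [0.5365, -0.1999, 0.0613])]
top jaw_mid [(0.34, [0.6263, -0.0209, 0.1538])]
top block_centre []
top small_centre [(0.6, [0.623, -0.0161, 0.1497])]
t 11.05 pos [ 0.6182 -0.0859  0.1449] rpy [-180.     0.   -93.4] q [ -8.  14.  11.  87.   0. -95.] open 0.044 gf 52.4 F [ 0.1 -0.2 -3.7]
turn z 0.6 then shift [ 0.0101 -0.0005  0.1329]
```

View pics/w2.png

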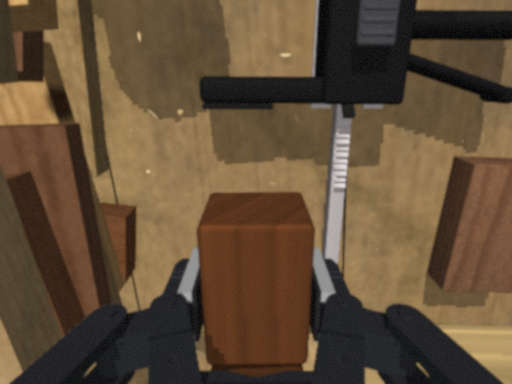

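Request:
servo_tool:
  moves:
    - [[0,0,0.5],[0.009,0,0.03],40]
    - [[0,0,0],[0,0,0.04],40]
    - [[0,0,0],[0,0,0.035],40]
    - [[0,0,0],[0,0,0.02],40]
    - [[0,0,0],[0,0,0.008],40]
    - [[0,0,0],[0,0,0],40]
    - [[0,0,0],[0,0,0],40]

```text
time: 11.75
ee_pos: [0.6182, -0.0951, 0.0127]
tcp_rot: [-179.9, -0.0, -93.9]
wrist_force: [-0.0, 0.3, -3.3]
opening: 0.0433
grasp_force: 52.8
```

```bash
python3 plan.py .618 -.096 .0105 -94
```

```text
t 11.75 pos [ 0.6182 -0.0951  0.0127] rpy [-179.9   -0.   -93.9] q [ -9.  16.  -1.  73.  -0. -95.] open 0.043 gf 52.8 F [-0.   0.3 -3.3]
turn z 0.1 then shift [0.001  0.0002 0.0022]
```

Request:
servo_tool:
  moves:
    - [[0,0,0],[0,0,0.002],40]
    - [[0,0,0],[0,0,0],80]
    - [[0,0,0],[0,0,0],80]
    - [[0,0,0],[0,0,0],80]
    - [[0,0,0],[0,0,0],80]
    - [[0,0,0],[0,0,0],80]
    - [[0,0,0],[0,0,-0.03],90]
    - [[0,0,0],[0,0,-0.05],100]
    - [[0,0,0],[0,0,-0.05],100]
    - [[0,0,0],[0,0,0],100]

```text
time: 12.75
ee_pos: [0.6204, -0.0954, 0.1481]
tcp_rot: [-179.4, -0.1, -93.9]
wrist_force: [-0.2, 0.5, 0.3]
opening: 0.0854
grasp_force: 0.0
```

Run:
```python
from h import *
from plan import plan
im,d=camera("top")
for n in ("block_centre","small_centre"):
    print(n,find(n,"top"),rect(cloud(n,"top",d,.03)))
plan(.469,-.192,.13,176)
```

```text
Traceback (most recent call last):
  File "h.py", line 20, in rect
    (c,s,a)=cv2.minAreaRect((W[:,:2]*1000).astype(np.float32));
                             ~^^^^^^
TypeError: 'NoneType' object is not subscriptable
```

Request:
servo_tool:
  moves:
    - [[0,0,8.2],[0,0,0],100]
    - [[0,0,8.2],[0,0,0],100]
    - [[0,0,8.2],[0,0,0],100]
    - [[0,0,8.2],[0,0,0],100]
    - [[0,0,8.2],[0,0,0],100]
    - [[0,0,8.2],[0,0,0],100]
    - [[0,0,8.2],[0,0,0],100]
    - [[0,0,8.2],[0,0,0],100]
    - [[0,0,8.2],[0,0,0],100]
    - [[0,0,8.2],[0,0,0],100]
    - [[0,0,8.2],[0,0,0],100]

```text
time: 14.0
ee_pos: [0.6168, -0.0948, 0.1376]
tcp_rot: [180.0, -0.2, 175.6]
wrist_force: [0.0, 0.9, 0.4]
opening: 0.0852
grasp_force: 0.0
```

```bash
python3 plan.py .469 -.192 .13 176
```

```text
t 14.0 pos [ 0.6168 -0.0948  0.1376] rpy [180.   -0.2 175.6] q [-9. 15. 11. 86.  0. -4.] open 0.085 gf 0.0 F [0.  0.9 0.4]
turn z -0.4 then shift [ 0.1406 -0.1073  0.0076]
```

Request:
servo_tool:
  moves:
    - [[0,0,-0.4],[0.0352,-0.0268,0],100]
    - [[0,0,0],[0.0352,-0.0268,0],100]
    - [[0,0,0],[0.0352,-0.0268,0],100]
    - [[0,0,0],[0.0352,-0.0268,0],100]
    - [[0,0,0],[0,0,0],100]

```text
time: 14.5
ee_pos: [0.4661, -0.1943, 0.1385]
tcp_rot: [180.0, -0.2, 176.1]
wrist_force: [0.5, -0.5, 1.0]
opening: 0.0853
grasp_force: 0.0
```

Run:
```python
from h import *
from plan import plan
im,d=save("wrist","w3.png")
for n in ("squeeze_point","tab_top","clamp","block_centre","small_centre"): print(n,find(n,"wrist"))
for n in ("block_centre","small_centre"):
    W=cloud(n,"wrist",d,.03)
    if W is not None: print(rect(W))
W=cloud("clamp","wrist",d,.02); 
# handle/trigger profile across clamp y at squeeze x
ex=np.array([.9976,-.0698]);ey=np.array([.0698,.9976]);o=np.array([.469,-.192])
u=(W[:,:2]-o)@ex; v=(W[:,:2]-o)@ey; s=np.abs(u)<.012
print(np.histogram(v[s],bins=np.arange(-.03,.06,.004)))
plan(.469,-.192,.012,176)
```

```text
squeeze_point [(0.65, [0.4737, -0.1908, 0.0214])]
tab_top [(0.77, [0.5395, -0.1916, 0.0608])]
clamp [(0.77, [0.5479, -0.1817, -0.0004])]
block_centre [(0.9, [0.6206, -0.0916, 0.0187])]
small_centre [(0.83, [0.6273, -0.0209, 0.0169])]
(array([537.4, -82.1]), array([193.5, 126.1]), 11.3)
(array([540.1, -76.6]), array([195.5,  25.6]), 40.6)
(array([  0,   0,   0,   0,   0, 118, 151, 162, 167,  31,   0,   2,   0,
         1, 119, 183,  96,  16,   8,   8,   2,   3]), array([-0.03 , -0.026, -0.022, -0.018, -0.014, -0.01 , -0.006, -0.002,
        0.002,  0.006,  0.01 ,  0.014,  0.018,  0.022,  0.026,  0.03 ,
        0.034,  0.038,  0.042,  0.046,  0.05 ,  0.054,  0.058]))
t 14.95 pos [ 0.4705 -0.1921  0.1394] rpy [180.   -0.  176.4] q [-22.  -2.  -7.  85.   0. -19.] open 0.085 gf 0.0 F [0.3 1.1 0.2]
turn z 0.4 then shift [ 0.0015 -0.      0.1274]
```

View pics/w3.png

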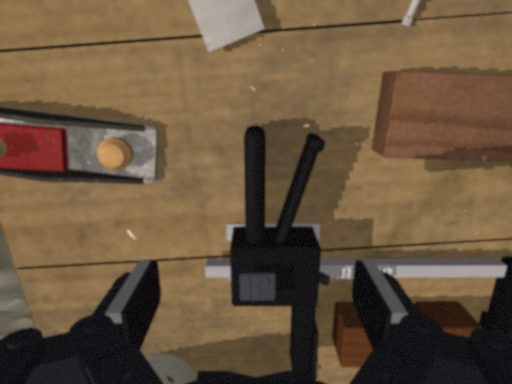

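Request:
servo_tool:
  moves:
    - [[0,0,0.4],[0,0.0036,0.035],100]
    - [[0,0,0],[0,0,0.045],100]
    - [[0,0,0],[0,0,0.035],100]
    - [[0,0,0],[0,0,0.015],100]
    - [[0,0,0],[0,0,0],100]
    - [[0,0,0],[0,0,0],31]
    - [[0,0,0],[0,0,0],31]
    - [[0,0,0],[0,0,0],31]
    - [[0,0,0],[0,0,0],31]
    - [[0,0,0],[0,0,0],31]
    - [[0,0,0],[0,0,0],31]
    - [[0,0,0],[0,0,0],31]
  force: 70

```text
time: 16.15
ee_pos: [0.4716, -0.1903, 0.0125]
tcp_rot: [-179.8, 0.2, 175.9]
wrist_force: [-3.0, -3.0, 6.8]
opening: 0.027
grasp_force: 11.7
```

Run:
```python
from h import *
from plan import plan
for c in ("top","side"):
    im,d=camera(c)
    print(c,find("far_jaw",c),find("far_jaw",c,recognise),find("block_centre",c),find("small_centre",c))
plan(.471,-.1885,.009,176)
```

```text
top [] [(0.56, [0.5611, 0.0004, 0.0322])] [(0.81, [0.6201, -0.0995, 0.0225])] [(0.48, [0.6265, -0.0276, 0.0136])]
side [(0.97, [0.5373, -0.2003, 0.0029])] [(0.73, [0.5671, 0.011, 0.0274])] [(0.71, [0.615, -0.0955, 0.0191])] [(0.71, [0.4221, -0.3482, 0.0004])]
t 16.65 pos [ 0.4716 -0.1903  0.0125] rpy [-179.9    0.2  175.9] q [-22.   1. -19.  70.  -0. -18.] open 0.027 gf 11.7 F [-2.9 -2.7  8.3]
turn z -0.1 then shift [0.0007 0.0017 0.0035]
```

Request:
servo_tool:
  moves:
    - [[0,0,0],[0,0,0],90]
    - [[0,0,0],[0,0,0],90]
    - [[0,0,0],[0,0.001,-0.002],90]
    - [[0,0,0],[0,0,0],90]
    - [[0,0,0],[0,0,0],90]
    - [[0,0,0],[0,0,0],90]
    - [[0,0,0],[0,0,0],30]
    - [[0,0,0],[0,0,0],30]
    - [[0,0,0],[0,0,0],30]
    - [[0,0,0],[0,0,0],30]
    - [[0,0,0],[0,0,0],30]
    - [[0,0,0],[0,0,0],30]

```text
time: 17.85
ee_pos: [0.4703, -0.1904, 0.0129]
tcp_rot: [-179.7, 0.0, 175.8]
wrist_force: [-5.8, -12.5, 7.3]
opening: 0.0259
grasp_force: 18.7
```

```bash
cat > st.py <<'E'
from h import *
from plan import plan
for c in ("side","top"):
    im,d=camera(c)
    print(c,find("far_jaw",c),find("far_jaw",c,recognise),find("block_centre",c),find("small_centre",c))
plan(.471,-.1885,.009,176)
E
python3 st.py
```

```text
side [(0.59, [0.5348, -0.2146, 0.0015])] [(0.71, [0.5667, -0.004, 0.0275])] [(0.62, [0.6143, -0.1082, 0.0219])] [(0.57, [0.6206, -0.0375, 0.0221])]
top [(0.74, [0.4202, -0.3564, 0.0009])] [(0.75, [0.5619, -0.0195, 0.0403])] [(0.74, [0.6192, -0.1092, 0.0217])] [(0.72, [0.5426, -0.1849, -0.0012])]
t 18.35 pos [ 0.4703 -0.1904  0.0129] rpy [-179.7    0.   175.8] q [-22.   1. -19.  71.  -0. -18.] open 0.026 gf 18.7 F [ -5.5 -12.2   7.2]
turn z -0.2 then shift [-0.0005  0.002   0.0039]
```

Request:
servo_tool:
  moves:
    - [[0,0,0],[0,0,0],90]
    - [[0,0,0],[0,0,0],90]
    - [[0,0,0],[0,-0.001,0],90]
    - [[0,0,0],[0,0,0],90]
    - [[0,0,0],[0,0,0],90]
    - [[0,0,0],[0,0,0],90]
    - [[0,0,0],[0,0,0],30]
    - [[0,0,0],[0,0,0],30]
    - [[0,0,0],[0,0,0],30]
    - [[0,0,0],[0,0,0],30]
    - [[0,0,0],[0,0,0],30]
    - [[0,0,0],[0,0,0],30]

```text
time: 19.55
ee_pos: [0.4704, -0.1904, 0.013]
tcp_rot: [-179.8, 0.0, 175.9]
wrist_force: [-4.5, -5.7, 8.9]
opening: 0.0264
grasp_force: 23.1
```

Request:
servo_tool:
  moves:
    - [[0,0,0],[0,0,0],90]
    - [[0,0,0],[0,0,0],90]
    - [[0,0,0],[0,0,0],90]
    - [[0,0,0],[0,0,0],90]
    - [[0,0,0],[0,0,0],90]
    - [[0,0,0],[0,0,0],90]
    - [[0,0,0],[0,0,0],30]
    - [[0,0,0],[0,0,0],30]
    - [[0,0,0],[0,0,0],30]
    - [[0,0,0],[0,0,0],30]
    - [[0,0,0],[0,0,0],30]
    - [[0,0,0],[0,0,0],30]

```text
time: 20.75
ee_pos: [0.4707, -0.1879, 0.0131]
tcp_rot: [179.9, 0.1, 175.9]
wrist_force: [-3.6, 9.7, 13.5]
opening: 0.0305
grasp_force: 67.7
```

```bash
python3 st.py
```

```text
side [(0.69, [0.5351, -0.2384, 0.0027])] [(0.95, [0.5667, -0.0305, 0.0274])] [(0.68, [0.6129, -0.1189, 0.021])] [(0.48, [0.6193, -0.0574, 0.021])]
top [] [(0.8, [0.5681, -0.0353, 0.0386])] [(0.71, [0.6168, -0.1177, 0.0203])] [(0.45, [0.623, -0.0608, 0.0185])]
t 21.25 pos [ 0.4707 -0.1879  0.0132] rpy [1.798e+02 1.000e-01 1.759e+02] q [-22.   1. -19.  71.   0. -18.] open 0.031 gf 67.7 F [-2.9  8.9 13.2]
turn z -0.1 then shift [-0.0003 -0.0006  0.0042]
```

Request:
servo_tool:
  moves:
    - [[0,0,0],[0,0,0],90]
    - [[0,0,0],[0,0,0],90]
    - [[0,0,0],[0,0,0],90]
    - [[0,0,0],[0,0,0],90]
    - [[0,0,0],[0,0,0],90]
    - [[0,0,0],[0,0,0],90]
    - [[0,0,0],[0,0,0],30]
    - [[0,0,0],[0,0,0],30]
    - [[0,0,0],[0,0,0],30]
    - [[0,0,0],[0,0,0],30]
    - [[0,0,0],[0,0,0],30]
    - [[0,0,0],[0,0,0],30]
  force: 80

```text
time: 22.45
ee_pos: [0.4706, -0.1857, 0.0131]
tcp_rot: [179.6, 0.0, 176.0]
wrist_force: [-3.9, 19.8, 17.0]
opening: 0.0346
grasp_force: 75.9
```

Request:
servo_tool:
  moves:
    - [[0,0,0],[0,0,0],100]
    - [[0,0,0],[0,0,0],100]
    - [[0,0,0],[0,0,0],100]
    - [[0,0,0],[0,0,0],100]
    - [[0,0,0],[0,0,0],100]
    - [[0,0,0],[0,0,0],100]
    - [[0,0,0],[0,0,-0.03],100]
    - [[0,0,0],[0,0,-0.05],100]
    - [[0,0,0],[0,0,-0.05],100]
    - [[0,0,0],[0,0,0],100]
    - [[0,0,0],[0,0,0],100]

```text
time: 23.55
ee_pos: [0.471, -0.1895, 0.143]
tcp_rot: [-180.0, 0.1, 175.9]
wrist_force: [0.5, -1.1, -1.3]
opening: 0.0854
grasp_force: 0.0
```

Run:
```python
from h import *
from plan import plan
im,d=save("wrist","w4.png")
for n in ("tab_top","far_jaw","block_centre","small_centre"): print(n,find(n,"wrist"))
print(find("release_tab","wrist",recognise))
plan(.536,-.197,.09,176)
```

```text
tab_top [(0.64, [0.5329, -0.1934, 0.0592])]
far_jaw [(0.7, [0.5386, -0.2327, -0.0068])]
block_centre []
small_centre []
[(0.94, [0.5341, -0.1947, 0.0514])]
t 23.85 pos [ 0.4697 -0.1888  0.1405] rpy [ 1.800e+02 -1.000e-01  1.759e+02] q [-22.  -2.  -7.  85.  -0. -18.] open 0.086 gf 0.0 F [ 0.3 -0.5 -0.2]
turn z -0.1 then shift [-0.0667 -0.0035  0.0505]
```

View pics/w4.png

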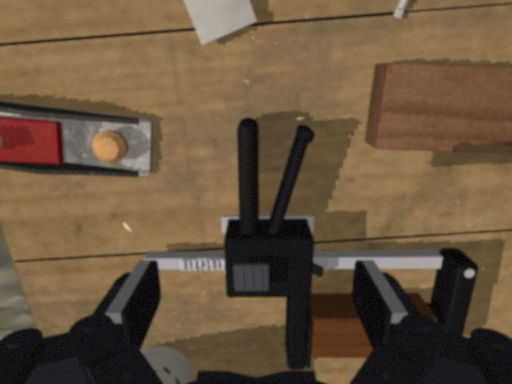

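Request:
servo_tool:
  moves:
    - [[0,0,0],[-0.0334,-0.002,0],0]
    - [[0,0,0],[-0.0333,-0.0025,0],0]
    - [[0,0,0],[0,0,0],0]
    - [[0,0,0],[0,0,0],0]
    - [[0,0,0],[0,0,0.035],0]
    - [[0,0,0],[0,0,0.03],0]
    - [[0,0,0],[0,0,0],0]
    - [[0,0,0],[0,0,0],0]
    - [[0,0,0],[0,0,0],0]
  force: 30

```text
time: 24.75
ee_pos: [0.537, -0.1986, 0.079]
tcp_rot: [-180.0, 0.1, 175.9]
wrist_force: [0.0, -0.3, 0.7]
opening: -0.0
grasp_force: 0.0
```

```bash
python3 plan.py .536 -.198 .052 176
```

```text
t 24.75 pos [ 0.537  -0.1986  0.079 ] rpy [-1.800e+02  1.000e-01  1.759e+02] q [-20.   8.  -4.  78.  -0. -16.] open -0.0 gf 0.0 F [ 0.  -0.3  0.7]
turn z -0.1 then shift [0.0011 0.0005 0.027 ]
```

Request:
servo_tool:
  moves:
    - [[0,0,0],[0,0,0.013],0]
    - [[0,0,0],[0,0,0.008],0]
    - [[0,0,0],[0,0,0.005],0]
    - [[0,0,0],[0,0,0.002],0]
    - [[0,0,0],[0,0,0],0]
    - [[0,0,0],[0,0,0],0]
    - [[0,0,0],[0,0,0],0]
    - [[0,0,0],[0,0,0],0]

```text
time: 25.55
ee_pos: [0.537, -0.1985, 0.0509]
tcp_rot: [-180.0, 0.1, 175.9]
wrist_force: [-4.2, 1.5, 16.6]
opening: -0.0003
grasp_force: 8.6
```

```bash
cat > st.py <<'E'
from h import *
for c in ("side","top"):
    im,d=camera(c)
    print(c,find("far_jaw",c),find("far_jaw",c,recognise),find("block_centre",c),find("small_centre",c))
E
python3 st.py
```

```text
side [(0.74, [0.5379, -0.1819, 0.0017])] [(0.83, [0.5706, 0.0274, 0.0255])] [(0.68, [0.613, -0.1154, 0.0215])] [(0.75, [0.6226, -0.0591, 0.022])]
top [] [(0.94, [0.562, 0.012, 0.0272])] [(0.58, [0.6187, -0.1169, 0.022])] [(0.7, [0.6196, -0.056, 0.0152])]
```

Request:
servo_tool:
  moves:
    - [[0,0,0],[0,0,0],0]
    - [[0,0,0],[0,0,0],0]
    - [[0,0,0],[0,0,0],0]
    - [[0,0,0],[0,0,0],0]
    - [[0,0,0],[0,0,0],0]
    - [[0,0,0],[0,0,-0.02],0]
    - [[0,0,0],[0,0,-0.04],0]
    - [[0,0,0],[0,0,-0.03],0]
    - [[0,0,8.18],[0,0,0],80]
    - [[0,0,8.18],[0,0,0],80]
    - [[0,0,8.18],[0,0,0],80]
    - [[0,0,8.18],[0,0,0],80]

```text
time: 27.25
ee_pos: [0.5363, -0.1982, 0.1383]
tcp_rot: [-180.0, -0.0, 142.9]
wrist_force: [-0.2, -0.3, 0.3]
opening: 0.0582
grasp_force: 0.0
```

Request:
servo_tool:
  moves:
    - [[0,0,8.18],[0,0,0],90]
    - [[0,0,8.18],[0,0,0],90]
    - [[0,0,8.18],[0,0,0],90]
    - [[0,0,8.18],[0,0,0],90]
    - [[0,0,8.18],[0,0,0],90]
    - [[0,0,8.18],[0,0,0],90]
    - [[0,0,8.18],[0,0,0],90]
    - [[0,0,0],[0,0,0],90]
    - [[0,0,0],[0,0,0],90]

```text
time: 28.15
ee_pos: [0.5364, -0.1982, 0.1384]
tcp_rot: [-180.0, -0.0, 86.2]
wrist_force: [-0.2, 0.3, -0.2]
opening: 0.0768
grasp_force: 0.0
```

```bash
python3 st.py; python3 plan.py .618 -.1155 .13 86
```

```text
side [(0.93, [0.5359, -0.1868, 0.0016])] [(0.88, [0.571, 0.0233, 0.0306])] [(0.84, [0.6145, -0.1168, 0.0183])] [(0.65, [0.6212, -0.0573, 0.0221])]
top [] [(0.72, [0.5592, 0.0132, 0.0257])] [(0.95, [0.6177, -0.1209, 0.0227])] [(0.61, [0.6232, -0.0574, 0.0136])]
t 28.65 pos [ 0.5365 -0.1983  0.1388] rpy [180.   0.  86.] q [-20.   7.   2.  85.  -0.  74.] open 0.077 gf 0.0 F [ 0.7 -0.   0.1]
turn z -0.0 then shift [0.0883 0.0755 0.0088]
```

Request:
servo_tool:
  moves:
    - [[0,0,0],[0.0294,0.025,0],90]
    - [[0,0,0],[0.0294,0.025,0],90]
    - [[0,0,0],[0.0294,0.0255,0],90]
    - [[0,0,0],[0,0,0],90]
    - [[0,0,0],[0,0,0],90]

```text
time: 29.15
ee_pos: [0.6183, -0.115, 0.1383]
tcp_rot: [-179.9, 0.0, 86.0]
wrist_force: [0.1, -0.7, -0.3]
opening: 0.0766
grasp_force: 0.0
```

Run:
```python
from h import *
from plan import plan
im,d=save("wrist","w5.png")
for n in ("block_centre","small_centre"):
    print(find(n,"wrist")); W=cloud(n,"wrist",d,.033,.046)
    if W is not None: print(len(W),rect(W))
plan(.618,-.1155,.0105,86)
```

```text
[(0.59, [0.6166, -0.1168, 0.0191])]
8685 (array([617.4, -94.8]), array([110.8,  44.1]), 86.1)
[(0.98, [0.6167, -0.0587, 0.0132])]
3868 (array([619.8, -61.8]), array([44., 44.]), 85.9)
t 29.4 pos [ 0.6176 -0.1165  0.1391] rpy [180.    0.   85.9] q [-11.  15.  11.  86.  -0.  83.] open 0.077 gf 0.0 F [ 0.8 -0.5  0.2]
turn z -0.1 then shift [0.001  0.0003 0.1286]
```

View pics/w5.png

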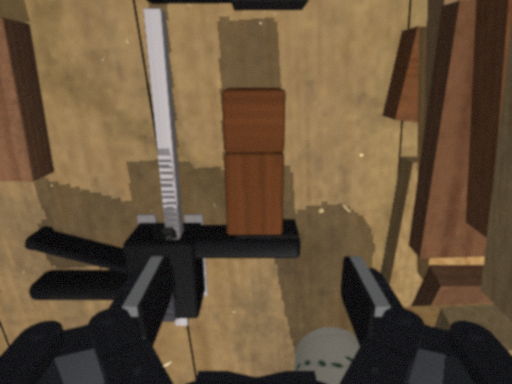

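Request:
servo_tool:
  moves:
    - [[0,0,0],[0,-0.001,0.04],90]
    - [[0,0,0],[0,0,0.045],90]
    - [[0,0,0],[0,0,0.03],90]
    - [[0,0,0],[0,0,0.0125],90]
    - [[0,0,0],[0,0,0],90]
    - [[0,0,0],[0,0,0],40]
    - [[0,0,0],[0,0,0],40]
    - [[0,0,0],[0,0,0],40]
    - [[0,0,0],[0,0,0],40]
    - [[0,0,0],[0,0,0],40]
    - [[0,0,0],[0,0,0],40]
  force: 50

```text
time: 30.5
ee_pos: [0.6183, -0.1159, 0.0138]
tcp_rot: [179.8, 0.0, 85.9]
wrist_force: [-0.4, -0.3, 6.3]
opening: 0.0435
grasp_force: 52.6
```

Request:
servo_tool:
  moves:
    - [[0,0,0],[0,0,-0.02],40]
    - [[0,0,0],[0,0,-0.04],40]
    - [[0,0,0],[0,0,-0.045],40]
    - [[0,0,-8.07],[0,0,-0.045],40]
    - [[0,0,-8.07],[0,0,-0.03],40]
    - [[0,0,-8.07],[0,0,0],40]
    - [[0,0,-8.07],[0,0,0],40]
    - [[0,0,-8.07],[0,0,0],40]
    - [[0,0,-8.07],[0,0,0],40]
    - [[0,0,-8.07],[0,0,0],40]
    - [[0,0,-8.07],[0,0,0],40]
    - [[0,0,-8.07],[0,0,0],40]

```text
time: 31.7
ee_pos: [0.6172, -0.1156, 0.192]
tcp_rot: [180.0, 0.0, 158.9]
wrist_force: [1.0, -0.0, -3.1]
opening: 0.0431
grasp_force: 51.7
```

Request:
servo_tool:
  moves:
    - [[0,0,-8.07],[0,0,0],40]
    - [[0,0,-8.07],[0,0,0],40]

```text
time: 31.9
ee_pos: [0.6172, -0.1155, 0.192]
tcp_rot: [-180.0, 0.0, 175.0]
wrist_force: [-0.2, 0.1, -3.1]
opening: 0.0434
grasp_force: 51.7
```

```bash
python3 plan.py .463 .125 .10 174.8
```

```text
t 31.9 pos [ 0.6172 -0.1155  0.192 ] rpy [-180.    0.  175.] q [-11.  15.  17.  92.   0.  -6.] open 0.043 gf 51.7 F [-0.2  0.1 -3.1]
turn z 0.2 then shift [0.1753 0.2256 0.092 ]
```

Request:
servo_tool:
  moves:
    - [[0,0,0],[0.0292,0.0376,0],40]
    - [[0,0,0],[0.0292,0.0376,0],40]
    - [[0,0,0],[0.0292,0.0376,0],40]
    - [[0,0,0],[0.0292,0.0376,0],40]
    - [[0,0,0],[0.0292,0.0376,0],40]
    - [[0,0,0],[0.0293,0.0376,0],40]
    - [[0,0,0],[0,0,0.045],40]
    - [[0,0,0],[0,0,0.045],40]
    - [[0,0,0],[0,0,0.02],40]
    - [[0,0,0],[0,0,0],40]

```text
time: 32.9
ee_pos: [0.4616, 0.125, 0.0789]
tcp_rot: [-179.9, -0.2, 174.7]
wrist_force: [-0.3, -0.0, -2.3]
opening: 0.0429
grasp_force: 52.0
```

Run:
```python
from h import *
from plan import plan
im,d=save("side","s6.png")
for n in ("board","block_centre","small_centre"): print(find(n,"side"))
plan(.463,.125,.0265,174.8)
```

```text
[(0.61, [0.4372, 0.1258, 0.0016])]
[(0.59, [0.4571, 0.1231, 0.0836])]
[(0.73, [0.4064, 0.134, 0.0874])]
t 33.1 pos [0.4645 0.1254 0.0835] rpy [179.9   0.2 174.7] q [ 15.  -5. -16.  79.  -0.  20.] open 0.043 gf 52.1 F [-0.1 -0.2 -2.5]
turn z -0.1 then shift [ 0.0015 -0.0006  0.057 ]
```

View pics/s6.png

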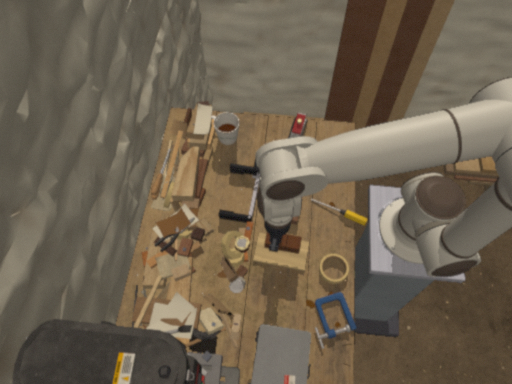

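The side view shows the shut block held over the board, around (282,245). I lower it, watching for contact.

Request:
servo_tool:
  moves:
    - [[0,0,0],[0.001,0,0.025],40]
    - [[0,0,0],[0,0,0.02],40]
    - [[0,0,0],[0,0,0.009],40]
    - [[0,0,0],[0,0,0.002],40]
    - [[0,0,0],[0,0,0],40]
    - [[0,0,0],[0,0,0],40]

```text
time: 33.7
ee_pos: [0.4631, 0.1255, 0.0266]
tcp_rot: [180.0, 0.1, 174.7]
wrist_force: [0.1, 0.8, -2.7]
opening: 0.0432
grasp_force: 52.2
```

Request:
servo_tool:
  moves:
    - [[0,0,0],[0,0,0.001],40]
    - [[0,0,0],[0,0,0.001],40]
    - [[0,0,0],[0,0,0],40]
    - [[0,0,0],[0,0,0],90]
    - [[0,0,0],[0,0,0],90]
    - [[0,0,0],[0,0,0],90]
    - [[0,0,0],[0,0,0],90]
    - [[0,0,0],[0,0,0],90]
    - [[0,0,0],[0,0,-0.02],90]
    - [[0,0,0],[0,0,-0.04],90]
    - [[0,0,0],[0,0,-0.045],90]
    - [[0,0,0],[0,0,-0.02],90]

```text
time: 34.9
ee_pos: [0.4633, 0.1256, 0.1522]
tcp_rot: [179.9, 0.2, 174.7]
wrist_force: [-0.4, -0.3, 0.3]
opening: 0.0769
grasp_force: 0.0
```

Request:
servo_tool:
  moves:
    - [[0,0,0],[0,0,0],90]
    - [[0,0,0],[0,0,0],90]
    - [[0,0,0],[0,0,0],90]

```text
time: 35.2
ee_pos: [0.4618, 0.1252, 0.1468]
tcp_rot: [-180.0, -0.1, 174.7]
wrist_force: [0.6, 0.2, -0.8]
opening: 0.0767
grasp_force: 0.0
```

Run:
```python
from h import *
im,d=save("wrist","w7.png")
for n,lo,hi in (("block_centre",.045,.058),("small_centre",.045,.058),("board",.006,.018)):
    print(n,find(n,"wrist")); W=cloud(n,"wrist",d,lo,hi)
    if W is not None: print(len(W),rect(W))
camera("side"); print(find("far_jaw","side"))
o=get_obs(); print(o["time"],o["ee_pos"],o["wrist_force"])
```

```text
block_centre [(0.76, [0.4614, 0.1256, 0.0268])]
8895 (array([441. , 127.5]), array([ 44.2, 109.6]), 85.3)
small_centre [(0.69, [0.4076, 0.1353, 0.0284])]
board []
14821 (array([441.5, 127.5]), array([100.2, 169.7]), 84.5)
[]
35.65 [0.46233895 0.12533056 0.14817654] [-0.07090294 -0.19833128 -0.34321604]
```

View pics/w7.png

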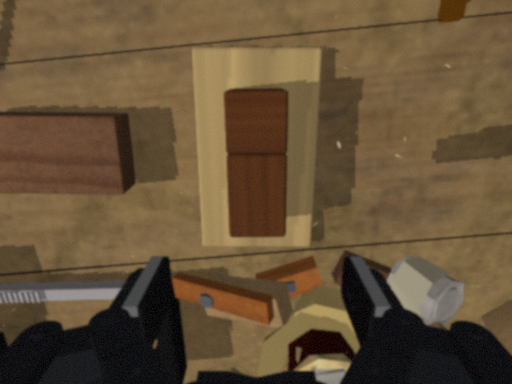

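The block lies shut and centred on the board, at about (256,162) in the wrist picture, and the hand is clear.

```bash
python3 -c "
from workcell import *
print(job_done())"
```

```text
the job is handed in; nothing more can be done
None
```

The job is handed in at about 36 s of the 72 s limit: the block was pressed shut in the clamp and now lies about 1 mm from the board's middle and lengthwise along it, and the far jaw had sprung back. No verdict came back from the judge.

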